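# Second item on the pantry hook

## Task

Take the bamboo trivet out of its rack and hang it by its slot on the hook that already carries the wooden turner, in front of the turner. Use the trivet to slide the turner back along the hook until you feel the pair stop against the rubber stop ring, wherever that has been set, and keep a light push on for a moment; then let the trivet down gently so that it hangs freely on the hook, close up against the turner. Go by feel and keep every push or knock on the hook, the ring and the turner below a kilo (10 N); the turner must stay on the hook, and the bowls, the colander and the display box must stay where they are.

Things in the scene. Friction and masses are not known exactly. Their poses are not given: they have to be found in the camera images.
- trivet: Bamboo trivet, slatted panel 140 wide (its y), 150 tall (z), 10 mm thick (x), about 0.11 kg, standing on its lower edge in the rack's front slot, loose. Origin: centre of that edge. Its top 46 mm is a solid rail with one upright slot through it, 11 mm wide, 26 mm tall, mid width, 114 to 140 mm above the lower edge. Pinch it across its thickness at the top edge, e.g. 45 mm beside the slot.
- trivet_slot (a point): Centre of the trivet's slot: 127 mm above its lower edge, mid width, mid thickness. Axes as the trivet.
- stand: Hook stand, fixed: round wooden foot 150 mm wide, 14 mm high, steel post 14 mm thick, ball on top 274 mm high, one hook. Origin: centre of the foot's underside, under the post. x points from the hook's end to the post, z up. The arm, a level steel rod 8 mm thick, axis 235 mm up, runs along -x to x = -70 mm, then turns straight up. Flange at its root: 30 mm wide, front face at x = -12 mm.
- hook_tip (a point): Top of the hook's upturned end, 251 mm up, 12 mm above the arm's top. The end is upright, 8 mm thick, and spans x = -74 to -66 mm in the stand's frame. To hang the trivet its slot is first passed level over this end, trivet plane across the arm, and then lowered on the arm.
- hook_arm (a point): Point on the arm's axis, 40 mm before the post's axis. On the arm in front of the flange a black rubber stop ring (22 mm wide, 6 mm thick) grips the rod; it was set by hand with its front face anywhere from x = -19 to -41 mm (stand's frame), it is not measured and does not slide. Contact there is stiff: 2 mm too far is too hard a push.
- turner: Flat beech kitchen turner hanging on the hook, 40 g, 165 mm long, origin: centre of its lower edge, z up along it. Handle 26 wide, 9 mm thick, slot 12 x 24 mm whose top edge, 8 mm below the handle's top, rests on the arm; head 62 wide, 5 mm thick. It hangs across the arm (x along the stand's x) anywhere between ring and upturned end and slides along it under less than 1 N.
- turner_slot (a point): Centre of the turner's slot: 145 mm above its lower edge, mid width, mid thickness; 227 mm above the shelf when it hangs.
- rack: Wooden rack, fixed: board 120 (x) x 170 (y) x 12 mm with dowels 8 mm thick rising to 97 mm, 50 mm either side of the middle, in pairs that leave two slots 14 mm wide at x = -30 mm (front, holds the trivet) and x = +30 mm (empty). Origin: centre of the board's underside.
- bowls: Stack of two nested terracotta bowls, 126 mm wide, 72 mm high; origin under its centre. Bystander.
- colander: Steel colander, 180 mm wide (230 over its two wire handles), 88 mm high; origin under its centre. Bystander.
- display_box: Clear plastic box with a snap lid, 182 x 176 mm, 122 mm high, with a dark stone molcajete inside, 2.6 kg; origin under its centre. Bystander.
Things that resemble listed ones, but are neither listed nor needed, are in the scene too. Of the things like the turner, leave any that is blue or green; of the rest the smaller one is meant.

How it is judged:
On the way, in this order (a step that is already met when the one before it is completed fails the run):
1. the trivet is lifted clear of the rack (height (world z) of trivet above 0.1 m), for 0.1 s.
2. with its slot on the hook arm behind the upturned end and its face on the turner, the trivet presses the turner, which has stopped against the stand (over 3 N) (x of trivet_slot in the frame of stand between -0.066 and -0.028 m and y of trivet_slot in the frame of stand between -0.005 and 0.005 m and z of trivet_slot in the frame of stand between 0.22 and 0.252 m and contact force between trivet and turner above 3 N and contact force between turner and stand above 3 N and x of trivet_slot in the frame of turner between -0.0115 and -0.007 m and linear speed of turner below 0.01 m/s), for 0.2 s.
At the end, for the whole second after the job is handed in: The trivet hangs at rest and upright (within 7 degrees) on the hook arm behind the upturned end, the top of its slot resting on the arm (within 3 mm), directly in front of the turner with at most 4 mm between them; the turner hangs at rest and upright (within 8 degrees) on the arm behind it (x of trivet_slot in the frame of stand between -0.066 and -0.028 m and y of trivet_slot in the frame of stand between -0.005 and 0.005 m and z of trivet_slot in the frame of stand between 0.222 and 0.2295 m and x of trivet_slot in the frame of turner between -0.0135 and -0.007 m and x of turner_slot in the frame of stand between -0.058 and -0.02 m and y of turner_slot in the frame of stand between -0.006 and 0.006 m and z of turner_slot in the frame of stand between 0.222 and 0.232 m and angle between trivet's own z axis and vertical below 0.12 rad and angle between turner's own z axis and vertical below 0.15 rad and linear speed of each of trivet, turner below 0.02 m/s); the robot touches nothing.
It fails at once if the hook stand or its ring is pushed with more than 10 N (contact force between any of trivet, turner, the arm, the fingers and stand above 10 N).
It fails at once if the turner is pushed with more than 10 N (contact force between any of trivet, the fingers, the arm and turner above 10 N).
It fails at once if the turner comes off the hook or is lifted or tipped (over 20 degrees) (z of turner_slot in the frame of stand below 0.215 m or z of turner_slot in the frame of stand above 0.243 m or angle between turner's own z axis and vertical above 0.35 rad).
It fails at once if the bowls, the colander or the display box is moved by more than 15 mm (distance of any of bowls, colander, display_box from where it was at the start of the episode above 0.015 m).
It also fails if it takes over 61 s, if anything falls off the work surface, if the arm or the gripper's body presses on something with over 40 N, if the wrist force passes 120 N, or if a joint passes its speed limit or range.

## Robot

A 6-joint arm with a two-finger parallel gripper is mounted at the origin on the work surface. World frame = base frame: x ahead of the robot, y to its left, z up, the work surface at z = 0. Lengths are in m, angles in rad, forces in N, time in s.
With the tool pointing down it reaches from about 0.375 to 0.975 m from the base axis. Payload 3.8 kg.
Tool frame: the origin (TCP) lies midway between the tips of the shut fingers; the grasp point (between the pads) lies 19 mm behind it; z points along the fingers, y is the line along which they close (so a half turn about z gives the same grasp; the last joint's range is limited). The gripper opens to 88 mm and grips with 3 to 60 N. Pads are 18 mm wide; open, the fingers measure 123 mm over their backs; the gripper's body (75 mm by 187 mm) begins 45 mm behind the grasp point.
Start: joints at [-1.283, 0.264, 1.604, -0, 1.274, -0.037], TCP at [0.215, -0.64, 0.239] pointing down, gripper open.
Joint ranges: [-2.63, 2.63], [-0.94, 2.18], [0.31, 2.57], [-1.31, 4.45], [0, 2.66], [-2.55, 2.55]. Speed limits (rad/s): [2.57, 2.57, 3.14, 3.14, 3.14, 3.14].

## Interface

Orientations are given as a unit quaternion [x, y, z, w].
In Python, from plant import manip gives the robot as it stands. The module is installed in compiled form; this text tells all that it offers. Calls block until the motion is done:
- manip.move_pose(position, orientation): joint-space move of the TCP to a pose.
- manip.move_l(position, ori=None, velocity=0.15, contact_N=None): straight line of the TCP; ori=None keeps the orientation; velocity is the mean speed in m/s. With contact_N (N) it stops when the force on the tool has changed by that much, and returns True; else False.
- manip.set_joints(angles): joint-space move.
- manip.command_gripper(opening, squeeze=None): opening from 0.0 (shut) to 1.0 (fully open); squeeze is the grip in N (None keeps the last); returns when the fingers have stopped.
- manip.sleep(seconds).
- manip.inverse_kinematics(position, orientation): joint angles nearest the present ones, or None.
- manip.sense(): the state.
- manip.camera(name): name is "scene" or "top"; returns the picture (384x512x3 uint8, red, green, blue); there is no depth.
- manip.camera_params(name): a dict with "vfov" (degrees; the focal length in pixels is half the picture's height over the tangent of half this angle, whatever the lens; pixels are square), "cx", "cy" (the principal point, pixels), "world_to_cam" (4x4, takes a point from world to camera coordinates). Camera axes: x right, y down, z forward; pixel columns grow to the right and rows downward; lengths in m; the calibration is good to about 2 mm. A picture is of the moment at which its call begins. camera_params takes no time and is no camera call.
A pose or a line that the arm cannot do raises manip.PlanningError and nothing moves.
- manip.job_done(): hands the job in; it is judged then, once.
The state is a dict: "clock": time; "q": joint angles; "joint_velocities": joint speeds; "tau": joint torques, N m; "position": TCP position; "ee_rot": TCP orientation; "contact_force": force on the tool from outside, world axes, zero at the start; "wrist_torque": the same for the moment, N m; "width": opening from 0.0 (shut) to 1.0 (fully open); "gripper_force": force on a finger pad.
Only numpy, scipy, OpenCV 4.12 (cv2) and the standard library are available. Lean on these libraries where they do the work, as an engineer would, in place of code of your own. Each camera call takes 0.05 s, during which the arm holds its last target. There are 200 camera calls.

## Working session

There is one attempt and no reset: what is moved stays moved. The work goes in short steps, each a Python script; the robot and the scene stay as the last script left them, time stands still between calls to the robot, and variables do not carry over. Pictures are saved under pics/ and viewed, at most 10 in all, crops included, and the job is handed in when it is done.

```bash
mkdir -p pics; python3 - <<'E'
from plant import manip
import cv2,numpy as np
for n in("scene","top"):
    im=manip.camera(n); cv2.imwrite(f"pics/{n}0.png",im[:,:,::-1]); cv2.imwrite(f"pics/{n}0v.png",cv2.resize(im[:,:,::-1],(800,600),interpolation=cv2.INTER_CUBIC))
    p=manip.camera_params(n); print(n,p["vfov"],p["cx"],p["cy"],{k:v for k,v in p.items() if k not in("vfov","cx","cy")})
s=manip.sense();print(s)
E
```

```text
scene 45.06261958202162 255.08325509422244 195.15402504918683 {'world_to_cam': array([[-0.81863235,  0.5742786 , -0.0067206 ,  0.42519355],
       [ 0.45939502,  0.64775374, -0.60775925, -0.24079932],
       [-0.34466984, -0.50061879, -0.7940929 ,  1.63085259],
       [ 0.        ,  0.        ,  0.        ,  1.        ]])}
top 45.525978060701775 252.94259249897195 196.2263964071956 {'world_to_cam': array([[-0.00588486, -0.99961548, -0.02709715,  0.11429828],
       [-0.99712621,  0.00791259, -0.07534393,  0.605445  ],
       [ 0.07552937,  0.02657589, -0.99678936,  1.52664104],
       [ 0.        ,  0.        ,  0.        ,  1.        ]])}
{'clock': 0.1, 'q': array([-1.28290471e+00,  2.64636934e-01,  1.60523038e+00, -7.84809672e-06,
        1.27366851e+00, -3.68912884e-02]), 'joint_velocities': array([ 0.00118961, -0.00181616, -0.00254013, -0.00055042,  0.00032837,
       -0.001308  ]), 'tau': array([ 5.65433529e-04, -5.03615928e+01, -3.58072257e+01,  7.30714062e-02,
        2.32611399e-02, -4.21370339e-05]), 'position': array([ 0.21521722, -0.63910696,  0.23754385]), 'ee_rot': array([ 9.86842807e-01,  1.61679718e-01, -1.25335528e-04, -9.63472550e-04]), 'contact_force': array([-0.59898792, -0.08781502, -0.34553582]), 'wrist_torque': array([ 0.05854683,  0.07170693, -0.00311372]), 'gripper_force': 0.0, 'width': 0.9970655679193013}
```

View pics/scene0v.png

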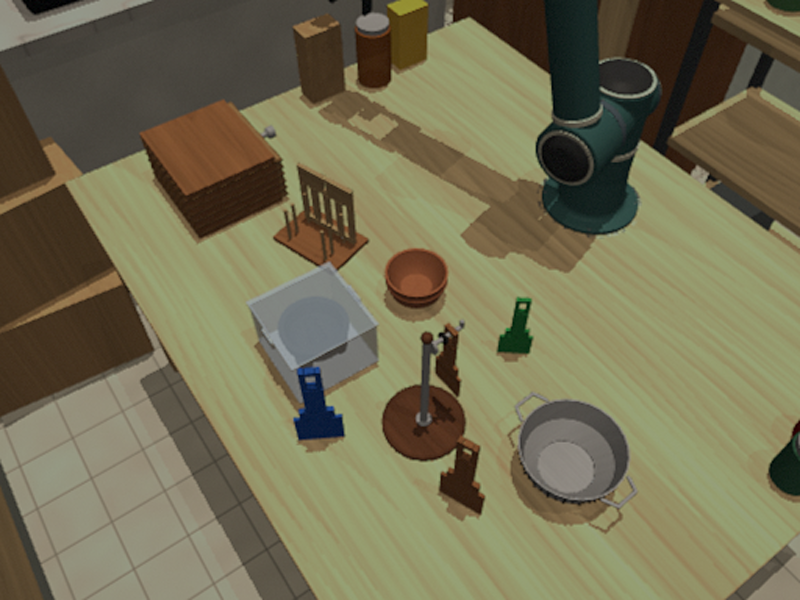

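View pics/top0v.png

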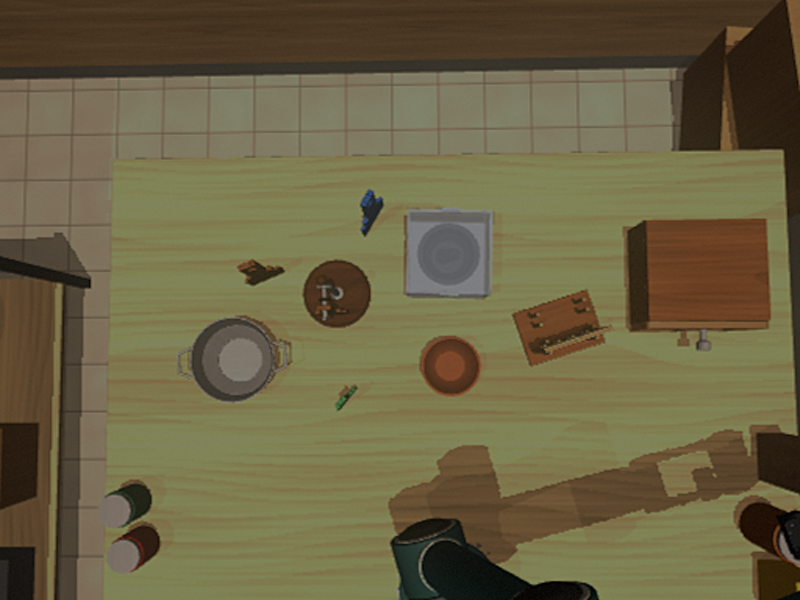

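The scene view shows the stand (foot 424,420; hook tip ~461,325), the turner on it, and the rack with trivet (~325,205). The top view shows the foot at 337,293 and the rack at 560,328. I'll zoom in on these.

```bash
python3 - <<'E'
import cv2,numpy as np
s=cv2.imread("pics/scene0.png");t=cv2.imread("pics/top0.png")
def c(im,x,y,w,h): return cv2.resize(im[y:y+h,x:x+w],(400,300),interpolation=cv2.INTER_CUBIC)
a=c(t,190,160,56,42);b=c(t,324,180,72,54);d=c(s,256,196,56,42);e=c(s,170,100,72,54)
m=np.vstack([np.hstack([a,b]),np.hstack([d,e])])
m=np.clip(m.astype(float)*1.6,0,255).astype(np.uint8)
cv2.imwrite("pics/crop1.png",m)
E
```

```text
(no output)
```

View pics/crop1.png

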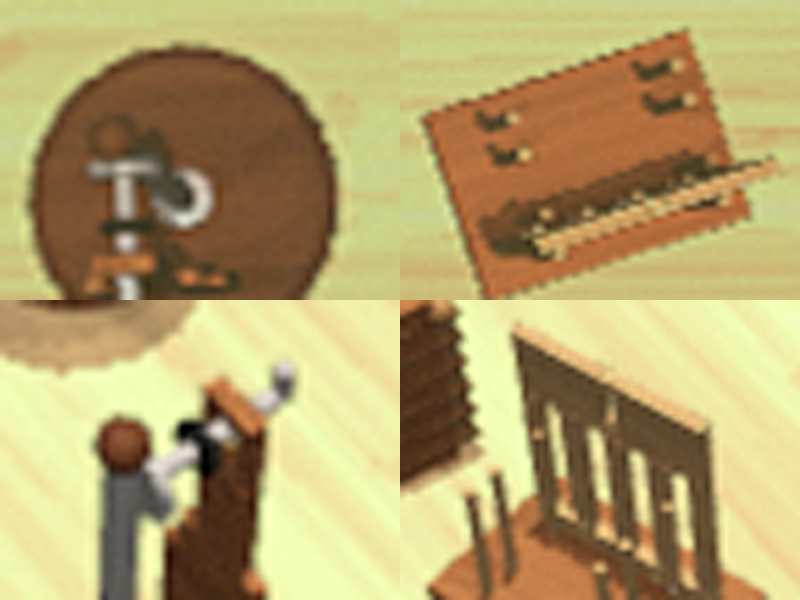

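The crops show the stop ring and turner on the arm. The arm runs straight down in the top image, so stand x ≈ world x. The trivet's top edge runs (540,240)-(778,165) in the right crop. Next I'll measure the foot, the board and the bright edges.

```bash
cat > h.py <<'E'
import cv2,numpy as np
from plant import manip
class Cam:
    def __init__(s,n):
        p=manip.camera_params(n);s.W=np.array(p["world_to_cam"]);s.f=192/np.tan(np.radians(p["vfov"]/2));s.c=np.array([p["cx"],p["cy"]])
        s.R=s.W[:3,:3];s.o=-s.R.T@s.W[:3,3]
    def ray(s,px):
        px=np.atleast_2d(np.array(px,float));d=np.c_[(px-s.c)/s.f,np.ones(len(px))]@s.R;return d/np.linalg.norm(d,axis=1)[:,None]
    def plane(s,px,z):
        d=s.ray(px);return s.o+d*((z-s.o[2])/d[:,2])[:,None]
    def proj(s,P):
        q=np.atleast_2d(P)@s.R.T+s.W[:3,3];return q[:,:2]/q[:,2:]*s.f+s.c
def tri(ca,pa,cb,pb):
    a=ca.ray(pa)[0];b=cb.ray(pb)[0];A=np.c_[a,-b];k=np.linalg.lstsq(A,cb.o-ca.o,rcond=None)[0]
    u=ca.o+a*k[0];v=cb.o+b*k[1];return (u+v)/2,np.linalg.norm(u-v)
S=Cam("scene");T=Cam("top")
E
python3 - <<'E'
from h import *
t=cv2.imread("pics/top0.png");s=cv2.imread("pics/scene0.png")
hsv=cv2.cvtColor(t,cv2.COLOR_BGR2HSV)
print("cam",T.o,S.o,"bg",t[165,195],"foot",t[195,200],"board",t[205,350],"trivet",t[222,360])
# distance from table colour
lab=cv2.cvtColor(t,cv2.COLOR_BGR2LAB).astype(int)
def big(m,x0,y0,x1,y1):
    k=np.zeros_like(m);k[y0:y1,x0:x1]=m[y0:y1,x0:x1]
    c=max(cv2.findContours(k,cv2.RETR_EXTERNAL,cv2.CHAIN_APPROX_NONE)[0],key=cv2.contourArea);return c[:,0].astype(float)
m=((lab[...,1]>136)).astype(np.uint8)*255
c=big(m,185,160,245,216)
P=T.plane(c,.012)[:,:2]*1000
(x,y),r=cv2.minEnclosingCircle(P.astype(np.float32));e=cv2.fitEllipse(P.astype(np.float32));print("foot",x,y,r,e)
c=big(m,320,180,395,238)
P=T.plane(c,.012)[:,:2]*1000
print("board",cv2.minAreaRect(P.astype(np.float32)))
def c2(im,x,y,w,h): return cv2.resize(im[y:y+h,x:x+w],(400,300),interpolation=cv2.INTER_CUBIC)
mm=np.vstack([np.hstack([c2(t,194,172,40,30),c2(t,342,196,56,42)]),np.hstack([c2(s,270,196,40,30),c2(s,186,100,48,36)])])
cv2.imwrite("pics/crop2.png",np.clip(mm.astype(float)*1.6,0,255).astype(np.uint8))
E
```

```text
cam [0.48907147 0.06889185 1.57045332] [1.02080491 0.72823455 1.151558  ] bg [ 76 119 127] foot [33 51 75] board [ 38  68 109] trivet [ 38  65 100]
foot 631.060302734375 209.51377868652344 36.30513381958008 ((629.9644165039062, 206.1262664794922), (39.58595275878906, 64.0714111328125), 9.883831024169922)
board ((560.2396850585938, -242.44830322265625), (118.99296569824219, 169.29864501953125), 17.497203826904297)
```

View pics/crop2.png

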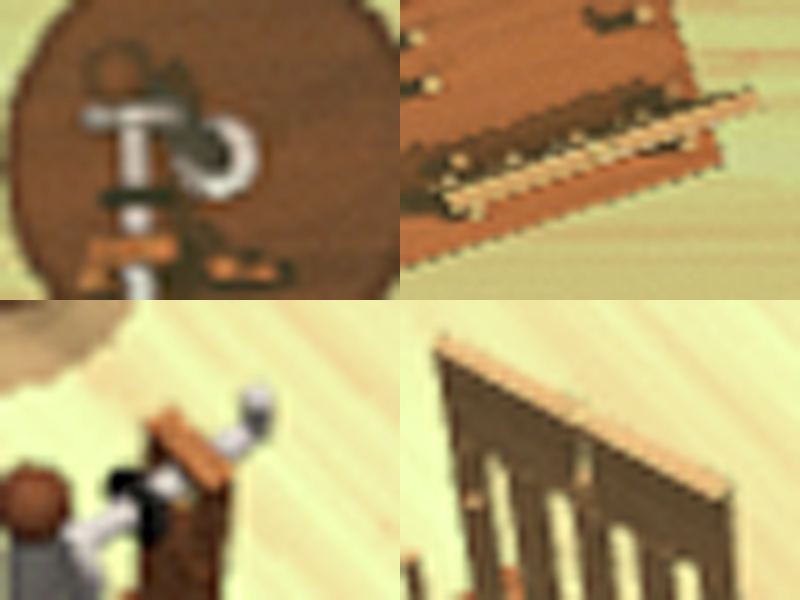

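Trivet top edge found at about (347.9,224)-(391.2,209.1) in the top view and (190.7,104.7)-(224.8,122.6) in the scene view; hook tip at (295.3,204.8) in the scene view. Now the foot, arm line and cross-checks.

```bash
python3 - <<'E'
from h import *
t=cv2.imread("pics/top0.png");s=cv2.imread("pics/scene0.png")
g=cv2.cvtColor(t,cv2.COLOR_BGR2GRAY)
# foot edge by radial gradient about guess
c0=np.array([215.4,187.5])
for it in range(3):
    pts=[]
    for a in np.radians(np.arange(0,360,3)):
        r=np.arange(16,27,.25);q=c0+np.c_[np.cos(a)*r,np.sin(a)*r]
        v=cv2.remap(g,q[:,0].astype(np.float32)[None],q[:,1].astype(np.float32)[None],cv2.INTER_LINEAR)[0].astype(float)
        d=np.convolve(v,np.r_[np.ones(6),-np.ones(6)],'same')[6:-6];i=d.argmax()
        if d[i]>80: pts.append(q[i+6])
    pts=np.array(pts);P=T.plane(pts,.014)[:,:2]*1000
    A=np.c_[2*P,np.ones(len(P))];w=np.ones(len(P))
    for _ in range(10):
        x=np.linalg.lstsq(A*w[:,None],(P**2).sum(1)*w,rcond=None)[0];R=np.sqrt(x[2]+x[0]**2+x[1]**2);e=np.hypot(*(P-x[:2]).T)-R;w=1/(1+(e/1.5)**2)
    c0=T.proj([x[0]/1000,x[1]/1000,.014])[0]
print("foot",x[:2],"R",R,len(P),np.abs(e).mean())
tip=S.plane([295.25,204.75],.251)[0];print("tip scene",tip, T.proj(tip), "d", (tip[:2]*1000-x[:2]))
# arm centreline in top: bright grey (low saturation) pixels
hsv=cv2.cvtColor(t,cv2.COLOR_BGR2HSV)
for r in range(183,206):
    row=[int(v) for v in g[r,200:217]];sat=hsv[r,200:217,1]
    wgt=np.where(sat<70,np.array(row),0).astype(float)
    if wgt[:10].sum()>60: 
        u=(wgt[:10]*np.arange(200,210)).sum()/wgt[:10].sum();print(r,round(u,2),T.plane([u,r],.239)[0][:2].round(4),wgt[:10].astype(int))
a=T.plane([[347.9,224.0],[391.2,209.1]],.162);b=S.plane([[190.7,104.7],[224.8,122.6]],.162)
for n,q in(("top",a),("scene",b)):
    d=q[0]-q[1] if n=="top" else q[1]-q[0]
    print(n,q.round(4).tolist(),"mid",q.mean(0).round(4),"len",np.linalg.norm(d),"yaw",np.degrees(np.arctan2(-d[0],d[1])))
y=np.radians(17.5);print("slot expected",np.array([560.2,-242.4])-30*np.array([np.cos(y),np.sin(y)]))
E
```

```text
foot [637.95682243 239.41827191] R 75.05181248535267 120 0.4358516069172142
tip scene [0.5676772  0.24035155 0.251     ] [[205.96583679 203.95432495]] d [-70.27962564   0.93328242]
183 205.75 [0.63   0.2427] [  0   0  72  96  95  87 114 127 112 101]
184 205.98 [0.627 0.242] [ 0  0  0 75 72 66 89 96 74 60]
185 206.93 [0.624  0.2392] [  0   0   0   0   0   0  97 118  77   0]
186 206.94 [0.6211 0.2391] [  0   0   0   0   0   0  97 117  79   0]
187 206.97 [0.6182 0.239 ] [  0   0   0   0   0   0  92 117  84   0]
188 206.98 [0.6152 0.239 ] [  0   0   0   0   0   0  93 118  87   0]
189 207.01 [0.6123 0.2389] [  0   0   0   0   0   0  86 115  88   0]
190 207.02 [0.6093 0.2389] [ 0  0  0  0  0  0 63 84 68  0]
192 207.03 [0.6034 0.2388] [ 0  0  0  0  0  0 51 66 57  0]
193 207.04 [0.6005 0.2388] [  0   0   0   0   0   0  92 128 106   0]
194 207.05 [0.5976 0.2388] [  0   0   0   0   0   0  82 116  96   0]
199 207.37 [0.5829 0.2378] [  0   0   0   0   0   0  80 128 111  54]
200 207.85 [0.5799 0.2364] [  0   0   0   0   0   0   0 118 121  71]
201 207.85 [0.577  0.2364] [  0   0   0   0   0   0   0 119 124  72]
202 207.49 [0.5741 0.2374] [  0   0   0   0   0   0   0 114 110   0]
203 207.46 [0.5712 0.2375] [  0   0   0   0   0   0   0 103  86   0]
204 206.98 [0.5682 0.2389] [  0   0   0   0   0   0  91 115  85   0]
top [[0.5084, -0.1834, 0.162], [0.553, -0.316, 0.162]] mid [ 0.5307 -0.2497  0.162 ] len 0.13993035044088445 yaw 18.598332485499178
scene [[0.5504, -0.3094, 0.162], [0.5063, -0.1782, 0.162]] mid [ 0.5283 -0.2438  0.162 ] len 0.13833716356452969 yaw 18.59957418593504
slot expected [ 531.58849148 -251.42117399]
```

Results: stand at (0.638, 0.2394), yaw ≈ 0.5°, foot radius checks at 75.05 mm. Board yaw is 17.5°, and the trivet's middle is at about (0.530, -0.249). Grasp next, on the trivet's -y side.

```bash
cat >> h.py <<'E'
def Q(hdeg):
    a=np.radians(hdeg+90)/2;return np.array([np.cos(a),np.sin(a),0,0])
def st(*k):
    s=manip.sense();print({n:np.round(s[n],4).tolist() for n in("clock","position","contact_force","width","gripper_force")+k})
E
python3 - <<'E'
from h import *
b=S.plane([132.5,148.5],0)[0]
print("crate h",[round(h,2) for h in np.arange(.05,.3,.01) if abs(S.proj([*b[:2],h])[0][1]-125)<2])
y=np.radians(18);g=np.array([.5303,-.2487])+.045*np.array([np.sin(y),-np.cos(y)])
manip.move_pose([*g,.24],Q(18));st()
manip.move_l([*g,.131],velocity=.12);st()
manip.command_gripper(0.0,50);st()
manip.move_l([*g,.29],velocity=.12);st()
im=manip.camera("scene");cv2.imwrite("pics/s1.png",cv2.resize(im[60:252,120:376,::-1],(800,600),interpolation=cv2.INTER_CUBIC))
E
```

```text
crate h [np.float64(0.11)]
{'clock': 1.85, 'position': [0.5438, -0.2924, 0.24], 'contact_force': [-0.2674, 0.4624, -0.2217], 'width': 0.9977, 'gripper_force': 0.0}
{'clock': 2.9083, 'position': [0.5449, -0.2919, 0.132], 'contact_force': [0.0429, 0.188, -0.3961], 'width': 1.0063, 'gripper_force': 0.0}
{'clock': 4.075, 'position': [0.5442, -0.2915, 0.131], 'contact_force': [0.548, -0.0134, -0.2438], 'width': 0.1108, 'gripper_force': 49.9459}
{'clock': 5.55, 'position': [0.5437, -0.2912, 0.2887], 'contact_force': [-0.2089, 0.1398, -1.0222], 'width': 0.1087, 'gripper_force': 49.9445}
```

View pics/s1.png

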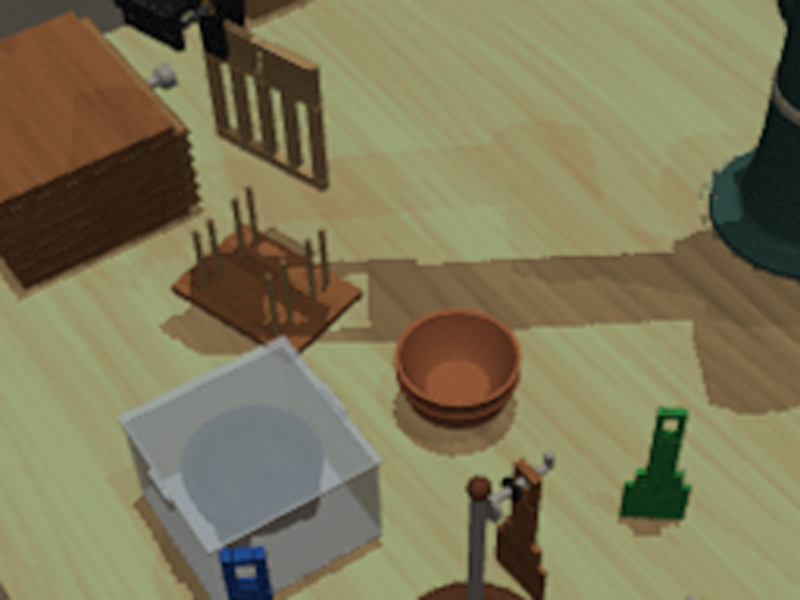

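The trivet is held upright and clear of the rack (slot at about (260,65) in the crop). Going to a pose in front of the hook, then looking.

```bash
python3 - <<'E'
from h import *
x=.568-.035;y=.2389-.045
manip.move_l([x,y,.29],Q(.5),velocity=.25)
manip.move_l([x,y,.235],velocity=.1);st("ee_rot")
t=manip.camera("top")[:,:,::-1];s=manip.camera("scene")[:,:,::-1]
cv2.imwrite("pics/t2.png",t);cv2.imwrite("pics/s2.png",s)
print(T.proj([x,.2389,.264]),S.proj([x,.2389,.264]))
def c2(im,x,y,w,h,W,H): return cv2.resize(im[y:y+h,x:x+w],(W,H),interpolation=cv2.INTER_CUBIC)
mm=np.vstack([c2(t,170,170,80,30,800,300),c2(s,262,186,80,30,800,300)])
cv2.imwrite("pics/crop3.png",np.clip(mm.astype(float)*1.6,0,255).astype(np.uint8))
E
```

```text
{'clock': 8.3917, 'position': [0.5332, 0.1939, 0.2352], 'contact_force': [0.4143, 0.043, -1.8426], 'width': 0.1086, 'gripper_force': 49.9446, 'ee_rot': [0.7041, 0.7101, 0.0001, 0.0001]}
[[205.86091677 215.77723471]] [[306.53668002 194.47429901]]
```

View pics/crop3.png

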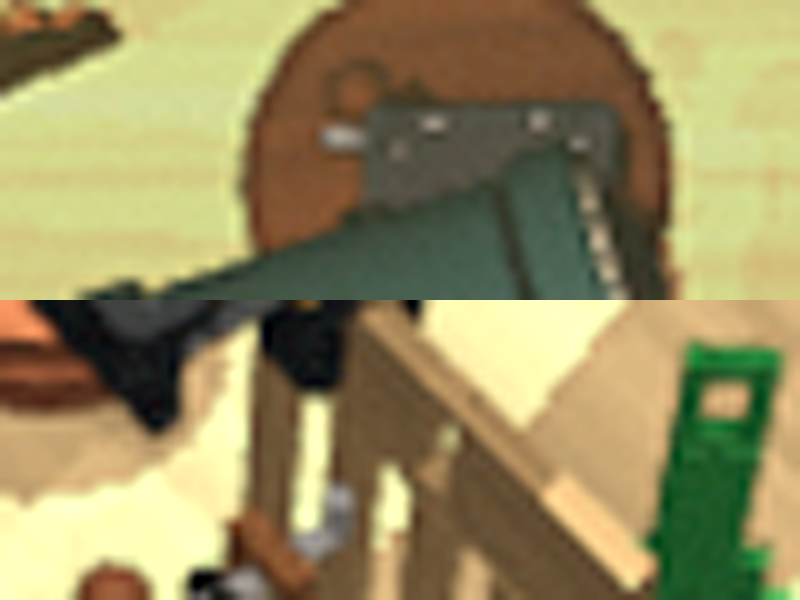

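The top view is blocked by the forearm. In the scene view the trivet's +y end is at about (640,575) in the crop, its slot near (445,435), and the hook tip at (340,495). I'll measure the end edge with subpixel accuracy.

```bash
python3 - <<'E'
from h import *
s=cv2.imread("pics/s2.png");s0=cv2.imread("pics/scene0.png")
print("tip pred",S.proj([.568,.2389,.251]))
X=.5332;Y=.2389;B=.116
print("corner pred front/back",S.proj([[X-.005,Y+.07,B+.15],[X+.005,Y+.07,B+.15],[X-.005,Y+.07,B],[X+.005,Y+.07,B]]).round(2).tolist())
print("back/front slot pred",S.proj([[X+.005,Y-.0055,B+.14],[X+.005,Y+.0055,B+.14],[X+.005,Y+.0055,B+.114],[X+.005,Y-.0055,B+.114]]).round(2).tolist())
print("px per mm y",(S.proj([X,Y+.001,B])-S.proj([X,Y,B])),"x",(S.proj([X+.001,Y,B])-S.proj([X,Y,B])),"z",(S.proj([X,Y,B+.001])-S.proj([X,Y,B])))
# silhouette: difference between pictures, front-left vertical edge
d=np.abs(s.astype(int)-s0.astype(int)).sum(2)
f=S.proj([[X-.005,Y+.07,z] for z in np.linspace(B+.02,B+.13,12)])
for u,v in f:
    r=int(round(v));row=s[r].astype(float).sum(1);k=np.arange(int(u)-6,int(u)+8)
    print(r,"pred",round(u+ (r-v)*(f[1]-f[0])[0]/(f[1]-f[0])[1],2),k[0],row[k].astype(int))
c=cv2.resize(s[190:244,270:342],(800,600),interpolation=cv2.INTER_CUBIC)
cv2.imwrite("pics/crop4.png",np.clip(c.astype(float)*1.6,0,255).astype(np.uint8))
E
```

```text
tip pred [[294.77263262 204.41632779]]
corner pred front/back [[327.05, 212.37], [323.77, 214.39], [320.31, 245.76], [317.34, 247.68]]
back/front slot pred [[303.17, 196.0], [306.02, 198.94], [305.17, 205.29], [302.38, 202.36]]
px per mm y [[0.23423616 0.25619747]] x [[-0.2936951   0.18139728]] z [[ 0.02762975 -0.20653452]]
242 pred 321.07 315 [158 160 174 159 153 159 237 308 382 455 458 449 447 450]
240 pred 321.47 315 [350 264 150 154 160 168 171 271 336 392 453 447 452 448]
238 pred 321.88 315 [392 326 142 149 154 165 161 224 300 350 381 412 443 432]
235 pred 322.48 316 [415 285 146 153 158 173 178 270 324 300 303 330 398 444]
233 pred 322.89 316 [460 382 134 157 161 165 163 230 300 314 312 301 328 409]
231 pred 323.29 317 [391 159 155 150 164 164 184 264 317 312 309 320 313 335]
229 pred 323.69 317 [314 235 146 155 159 162 164 251 321 317 322 319 307 302]
227 pred 324.1 318 [252 151 154 152 160 157 208 293 327 319 311 306 302 311]
224 pred 324.7 318 [155 127 149 167 192 221 202 141  78  94  94  87  93  91]
222 pred 325.11 319 [129 163 160 155 161 171 162 113  91  99 103  94  99  91]
220 pred 325.51 319 [142 156 148 145 148 166 160 135  88  98 100  98 101  93]
217 pred 326.12 320 [149 148 144 139 146 160 141 114 100 102  93  94  98  97]
```

View pics/crop4.png

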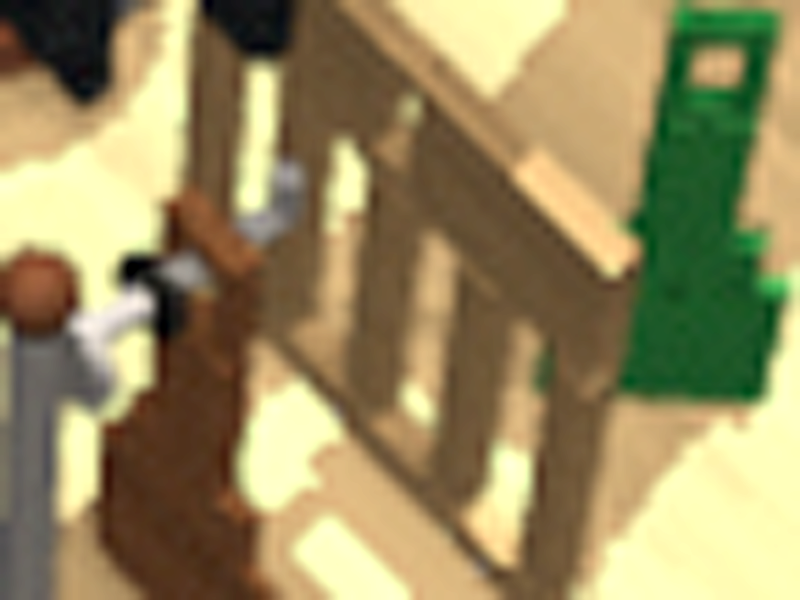

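Relative to the tip, the trivet sits about 0.5 mm towards -y. I'll correct that, then insert slowly by feel.

```bash
python3 - <<'E'
from h import *
x=.533;y=.1939+.0005
manip.move_l([x,y,.233],velocity=.05);manip.sleep(.3);st()
c=manip.move_l([.552,y,.233],velocity=.05,contact_N=3);print(c);st()
if not c:
    c=manip.move_l([.568,y,.233],velocity=.02,contact_N=2);print(c);st()
    if not c:
        manip.sleep(.2);f0=manip.sense()["contact_force"]
        r=[]
        for d in(1,-1):
            h=manip.move_l([.568,y+d*.004,.233],velocity=.006,contact_N=1.8);s=manip.sense();r.append(s["position"][1]);print(d,h);st()
            manip.move_l([.568,y,.233],velocity=.02)
        print("centre offset",np.mean(r)-y);st()
E
```

```text
{'clock': 9.0417, 'position': [0.533, 0.1944, 0.2331], 'contact_force': [0.559, -0.5725, -1.1016], 'width': 0.1118, 'gripper_force': 49.9445}
False
{'clock': 9.575, 'position': [0.5522, 0.1943, 0.2328], 'contact_force': [-0.8685, -1.007, -0.5523], 'width': 0.1098, 'gripper_force': 49.9444}
False
{'clock': 10.525, 'position': [0.5679, 0.1944, 0.2329], 'contact_force': [1.0096, 0.1107, -0.4861], 'width': 0.1091, 'gripper_force': 49.9445}
1 True
{'clock': 11.1583, 'position': [0.5675, 0.196, 0.2322], 'contact_force': [-0.4173, 1.2126, -0.9906], 'width': 0.1061, 'gripper_force': 49.9444}
-1 True
{'clock': 11.8167, 'position': [0.5675, 0.193, 0.2321], 'contact_force': [-0.6761, 0.8296, -0.0509], 'width': 0.1079, 'gripper_force': 49.9457}
centre offset 0.00010083006538683104
{'clock': 12.0917, 'position': [0.5679, 0.1944, 0.2327], 'contact_force': [-0.6866, 0.8696, -1.1309], 'width': 0.1093, 'gripper_force': 49.9446}
```

```bash
python3 - <<'E'
from h import *
F=[]
for i in range(20): manip.sleep(.02);F.append(manip.sense()["contact_force"])
print(np.mean(F,0),np.std(F,0))
s=manip.camera("scene")[:,:,::-1]
c=cv2.resize(s[184:238,262:334],(800,600),interpolation=cv2.INTER_CUBIC)
cv2.imwrite("pics/crop5.png",np.clip(c.astype(float)*1.6,0,255).astype(np.uint8))
E
```

```text
[ 0.020217   -0.04459061 -0.96830329] [0.45793349 0.47591539 0.45235122]
```

View pics/crop5.png

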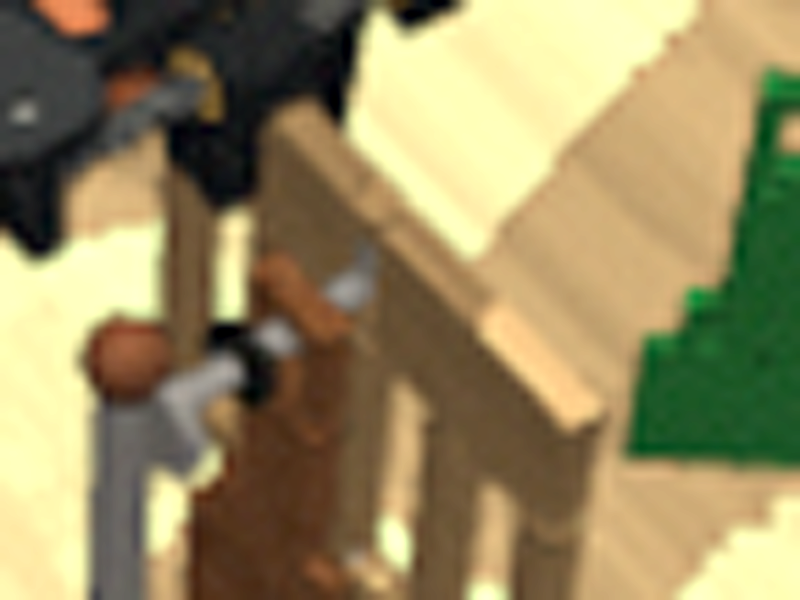

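The hook end has gone into the slot (it disappears at about (370,265) in the crop), and with forces averaged nothing is touching. Next: advance past the end, lower almost onto the arm, and push in slow steps using averaged force.

```bash
cat >> h.py <<'E'
def F(n=8):
    return np.mean([(manip.sleep(.01),manip.sense()["contact_force"])[1] for _ in range(n)],0)
E
python3 - <<'E'
from h import *
y=.1945
c=manip.move_l([.581,y,.233],velocity=.015,contact_N=3.5);print(c,F());st()
if not c:
    manip.move_l([.580,y,.233],velocity=.02)
    c=manip.move_l([.580,y,.222],velocity=.015,contact_N=3);print("low",c,F());st()
    if not c:
        f0=F(20);print("f0",f0,manip.sense()["clock"])
        x=.580
        while x<.604:
            x+=.0005;manip.move_l([x,y,.222],velocity=.01)
            f=F(8)-f0
            if abs(f[0])>.6: print(round(x,4),f.round(2),round(manip.sense()["clock"],2))
            if f[0]<-2.0: break
        st()
E
```

```text
False [-0.00883118  0.25731171 -0.79823089]
{'clock': 13.5583, 'position': [0.5809, 0.1945, 0.233], 'contact_force': [-0.2078, 0.3516, -0.1918], 'width': 0.1106, 'gripper_force': 49.9446}
low False [ 0.05790961  0.07105241 -1.13442314]
{'clock': 14.7583, 'position': [0.5801, 0.1945, 0.2221], 'contact_force': [0.0826, 0.7674, -0.2153], 'width': 0.1115, 'gripper_force': 49.9446}
f0 [-0.31615301  0.13575978 -1.14801027] 14.925
0.5885 [-1.04 -0.4   0.76] 20.31
0.589 [-3.54 -0.8   1.52] 20.62
{'clock': 20.625, 'position': [0.5885, 0.1944, 0.2219], 'contact_force': [-4.3817, 0.1463, 1.084], 'width': 0.1124, 'gripper_force': 49.9664}
```

```bash
python3 - <<'E'
from h import *
y=.1945;f0=np.array([-.2,.1,-1.1]);x=.589
for i in range(4):
    f=F(12)-f0;print(round(x,5),f.round(2))
    if f[0]<-5: break
    x+=min(.0003,(5.6+f[0])/5000);manip.move_l([x,y,.222],velocity=.005)
manip.sleep(.7);print("held",(F(12)-f0).round(2));st()
x=.5884;manip.move_l([x,y,.222],velocity=.005);print("back",(F(12)-f0).round(2))
z=.222
while z>.215:
    z-=.0005;manip.move_l([x,y,z],velocity=.01);f=F(10)-f0
    print(round(z,4),f.round(2))
    if f[2]>1.2: break
st()
E
```

```text
0.589 [-3.75 -1.01  1.26]
0.5893 [-5.   -1.11  1.71]
0.58942 [-5.22 -1.11  1.67]
held [-5.29 -0.94  2.01]
{'clock': 22.225, 'position': [0.5888, 0.1944, 0.2218], 'contact_force': [-4.8694, -0.6979, 0.9601], 'width': 0.1061, 'gripper_force': 49.9972}
back [-2.72 -0.8   0.46]
0.2215 [-2.81 -0.53  1.4 ]
{'clock': 23.0083, 'position': [0.5885, 0.1946, 0.2216], 'contact_force': [-2.8378, 0.0597, -0.2444], 'width': 0.1103, 'gripper_force': 49.9599}
```

```bash
python3 - <<'E'
from h import *
y=.1945;x=.5884
while x>.586:
    x-=.0003;manip.move_l([x,y,.2215],velocity=.005);f=F(15);print("back",round(x,4),f.round(2))
    if f[0]>-.7: break
f0=F(20);z=.2215
while z>.2155:
    z-=.0005;manip.move_l([x,y,z],velocity=.01);f=F(12)-f0
    print(round(z,4),f.round(2))
    if f[2]>1.3: break
st()
E
```

```text
back 0.5881 [-2.11  0.05 -0.13]
back 0.5878 [-0.5   0.08 -1.04]
0.221 [ 0.19 -0.11 -0.05]
0.2205 [ 0.41 -0.   -0.11]
0.22 [ 0.14  0.04 -0.36]
0.2195 [ 0.23 -0.07 -0.25]
0.219 [ 0.18  0.05 -0.08]
0.2185 [ 0.14  0.15 -0.06]
0.218 [ 0.38 -0.02 -0.07]
0.2175 [-0.06 -0.29  1.66]
{'clock': 26.725, 'position': [0.5879, 0.1946, 0.2178], 'contact_force': [-0.5673, -0.2639, -0.5114], 'width': 0.1086, 'gripper_force': 49.9444}
```

The trivet rests on the arm (z contact at 0.2178, as expected). Ease the grip, release, retreat and look.

```bash
python3 - <<'E'
from h import *
manip.command_gripper(0.0,4);st()
manip.command_gripper(0.35);st()
manip.sleep(.3)
manip.move_l([.5878,.1945,.30],velocity=.06);st()
manip.move_l([.5878,.1,.36],velocity=.15)
manip.move_pose([.45,-.2,.36],Q(0));manip.sleep(1.);st()
t=manip.camera("top")[:,:,::-1];s=manip.camera("scene")[:,:,::-1]
def c2(im,x,y,w,h,W,H): return cv2.resize(im[y:y+h,x:x+w],(W,H),interpolation=cv2.INTER_CUBIC)
mm=np.hstack([c2(t,180,165,54,81,400,600),c2(s,256,186,54,81,400,600)])
cv2.imwrite("pics/crop6.png",np.clip(mm.astype(float)*1.6,0,255).astype(np.uint8))
E
```

```text
{'clock': 26.9417, 'position': [0.5879, 0.1946, 0.2177], 'contact_force': [0.5761, 0.3775, -0.0645], 'width': 0.118, 'gripper_force': 3.9999}
{'clock': 27.4333, 'position': [0.5878, 0.1945, 0.2174], 'contact_force': [0.7234, -0.2727, 0.5087], 'width': 0.3494, 'gripper_force': 0.0}
{'clock': 29.2583, 'position': [0.5875, 0.1944, 0.2994], 'contact_force': [-0.3585, -0.848, -0.0377], 'width': 0.3491, 'gripper_force': 0.0}
{'clock': 32.4083, 'position': [0.45, -0.2, 0.36], 'contact_force': [0.0249, -0.7346, 0.0637], 'width': 0.3512, 'gripper_force': 0.0}
```

View pics/crop6.png

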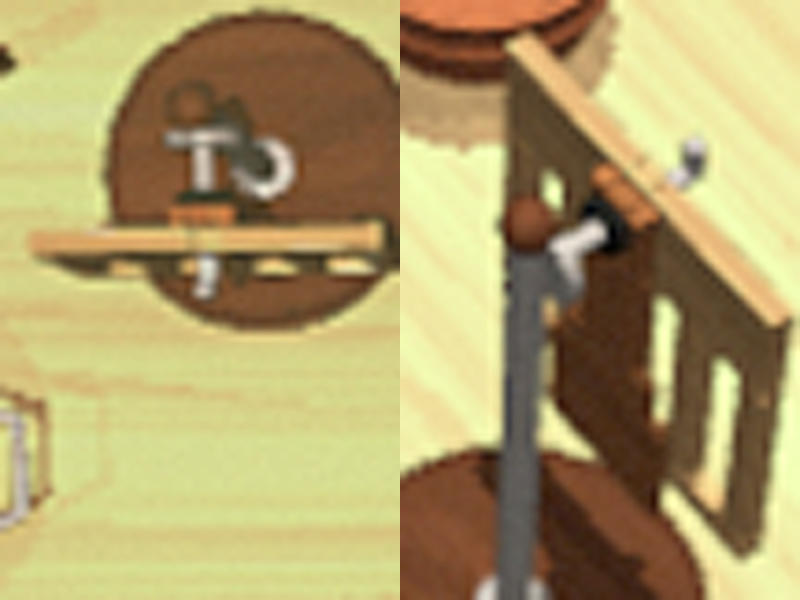

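The trivet hangs squarely on the arm, flush against the turner (top view, y≈235 against 213), with the turner against the ring and the hook end showing in front.

```bash
python3 -c "
from plant import manip
manip.sleep(1.5);print(manip.job_done())"
```

```text
the job is handed in; nothing more can be done
None
```

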